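Lever up the dice tower's marble plinth and clip the bar down

ROBOT

A 6-joint arm with a two-finger parallel gripper is mounted at the origin on the work surface. World frame = base frame: x ahead of the robot, y to its left, z up, the work surface at z = 0. Lengths are in m, angles in rad, forces in N, time in s.
With the tool pointing down it reaches from about 0.375 to 0.9 m from the base axis. Payload 3.1 kg.
Tool frame: the origin (TCP) lies midway between the tips of the shut fingers; the grasp point (between the pads) lies 19 mm behind it (manip.grasp_offset is the distance from the TCP to the grasp point, in m); z points along the fingers, y is the line along which they close (so a half turn about z gives the same grasp; the last joint's range is limited). The gripper opens to 85 mm and grips with 20 to 120 N. Pads are 22 mm wide; open, the fingers measure 114 mm over their backs; the gripper's body (76 mm by 85 mm) begins 54 mm behind the grasp point. The pads swing forward as they close: fully open they stand 13 mm farther back than shut.
Start: joints at [-1.319, 0.527, 1.433, -0, 1.181, -0.178], TCP at [0.26, -0.568, 0.231] pointing down, gripper open.
Joint ranges: [-3.08, 3.08], [-0.75, 2.2], [0.22, 2.44], [-1.43, 4.57], [0, 2.65], [-2.85, 2.85]. Speed limits (rad/s): [2.79, 2.79, 3.14, 3.14, 3.14, 3.14].

INTERFACE

Orientations are given as a unit quaternion [x, y, z, w].
In Python, from station import sensors, cams, order, manip gives the robot as it stands.
- The arm moves only by the tool move_arm, never from a script. Its argument "targets" is a list of rows, each an object of numbers: "dx", "dy", "dz": the shift along the world's x, y, z normalised to -1 to 1, where 1 is 25 mm; "rx", "ry", "rz": the turn, a rotation vector about the world's x, y, z normalised to -1 to 1, where 1 is 30 degrees. A call has exactly 10 rows; each row shifts and turns the commanded pose from where the row before left it; what a row does not reach is not made up. A row lasts 1/8 s, in which the tool goes at most 62.5 mm and 10.7 degrees, less where a joint would pass 70% of its speed; a pose out of reach is approached as far as the arm can. A call with a number of a shift or a turn outside -1 to 1 is refused whole. A call with a gripper value outside its range is refused whole. "claw" is the opening in per cent of the stroke, from 0 (shut) to 100 (fully open), set as the call begins (left out, the last holds). The fingers move at their own pace and stop on an object; "newtons" is the grip in N (left out, the last holds). Time passes only in rows, so rows that do not move let the fingers close, or fill a call up. It gives the time, the measured TCP pose, the force, the opening and the grip force at its end, in the units of the state.
- sensors.sense(): the state, without advancing time (a new reading comes with each control period).
- cams.snapshot(name): name is "side" or "top" or "wrist"; returns the picture (400x640x3 uint8, red, green, blue); there is no depth.
- cams.camera_model(name): a dict with "fx", "fy", "cx", "cy" (pixels), "distortion" ([k1, k2, p1, p2, k3] as OpenCV has them; the pictures are not rectified), "extrinsics" (4x4, takes a point from world to camera coordinates). Camera axes: x right, y down, z forward; pixel columns grow to the right and rows downward; lengths in m; the calibration is good to about 2 mm. A picture is of the moment at which its call begins: read the wrist's pose just before it. camera_model takes no time and is no camera call; for the wrist camera it gives the pose at the moment of the call.
- order.sign_off(): hands the job in; it is judged then, once.
The state is a dict: "t": time; "q": joint angles; "qd": joint speeds; "tau": joint torques, N m; "tcp_pos": TCP position; "tool_rot": TCP orientation; "force": force on the tool from outside, world axes, zero at the start; "ft_torque": the same for the moment, N m; "finger_gap": opening from 0.0 (shut) to 1.0 (fully open); "gripper_force": force on a finger pad.
Only numpy, scipy, OpenCV 4.12 (cv2) and the standard library are available. Lean on these libraries where they do the work, as an engineer would, in place of code of your own. Each camera call takes 0.05 s, during which the arm holds its last target. There are 200 camera calls.

TASK

Raise the front of the heavy marble plinth under the dice tower so its front feet can be cleaned: holding the red handle and keeping the pry bar level, gently slide it over the pale fulcrum block until you feel its tip meet the hidden stop under the plinth, without shoving the plinth back. Then press the handle down until the bar snaps under both jaws of the spring clip, without forcing it once it has bottomed, and let go and back away, leaving the plinth held up by the bar. Lift with the bar only and leave the other things on the shelf alone.

Things in the scene. Friction and masses are not known exactly. Their poses are not given: they have to be found in the camera images.
- rail: Fixed aluminium strip (165 x 50 x 3 mm) carrying the pale wooden fulcrum block and the steel spring clip. Origin on the shelf right under the fulcrum ridge; x points along the strip toward the plinth, y across it, z up. It does not move during a run.
- fulcrum (a point): Top of the rounded ridge (radius 5 mm) of the pale wooden fulcrum block, 36 mm above the shelf; the bar's blade rests on it and rocks about it.
- clip (a point): Centre of the latched bar in the stainless spring clip, 100 mm behind the fulcrum (rail -x), 18 mm above the shelf. Two sprung jaws, 12 mm long along x and 41 mm tall, open sideways (rail y). When let go, the latched bar rises 1 to 3 mm and stays under the lips, tilted about 0.2 rad.
- lips (a point): Top of the lips of the clip's two jaws, midway between them, 30 mm above the shelf. Sloping lead-ins above carry the level bar (underside at 36 mm). Pressed down, the blade spreads the lips (30 down to 22.8 mm high), then they spring back over its upper face. This takes 8 to 16 N at the handle, with the plinth's load; the force then falls by 1 to 5 N until the seat is met.
- seat: Rigid steel seat block in the bottom of the clip, between the jaws, 26 x 16 x 7.5 mm, fixed on the rail; origin at the centre of its underside, 3 mm above the shelf. Its top, 10.5 mm above the shelf, stops the pressed-down blade.
- plinth: Heavy loose marble slab 160 x 160 x 30 mm on four 24 mm square, 45 mm tall dark steel feet (centres 64 mm from the middle in x and y), with a grey plastic dice tower (90 x 90 x 170 mm) fixed on top; 2 to 3.1 kg, not known exactly. Origin at the centre of its underside (the feet's soles, on the shelf); x points away from the bar, z up.
- front_edge (a point): Middle of the lower edge of the slab's front face (toward the bar), 45 mm above the shelf before the lift, 80 mm from the plinth's middle along -x. Behind it under the slab, between the front feet, hangs a dark steel stop, 70 mm wide, 23 to 45 mm above the shelf; its face lies anywhere from 17 to 43 mm behind the slab's front face and is not measured.
- heel (a point): Midway between the outer sole edges of the plinth's two rear feet, on the shelf, 76 mm from the plinth's middle along its +x; the plinth tips back about this line.
- bar: Loose steel pry bar, 0.25 kg: flat blade 182 mm long, 20 mm wide, 6 mm thick, with a red painted tip, and a light raised red handle. Origin on the blade's underside, 60 mm behind the tip; x runs toward the tip, z up. At the start it lies level across the fulcrum and on the clip's lead-ins, 36 mm above the shelf, pointing at the plinth with its tip in front of or just under the slab's front edge.
- tip (a point): Middle of the bar's tip, halfway up its 6 mm thickness.
- grip (a point): Centre of the bar's red handle, a block 64 mm long (along bar x), 22 mm wide (bar y) and 24 mm high; 172 mm behind the bar's origin and 38 mm above its underside. Fingers close on it across bar y.
- block_tower: Bystander: tower of pale wooden blocks, 75 x 75 x 135 mm; origin at the centre of its underside.
- token_bowl: Bystander: glass bowl of blue tokens, 110 mm across, 50 mm tall; origin at the centre of its underside.
- orange_dish: Bystander: orange ceramic dish, 136 mm across, 25 mm tall; origin at the centre of its underside.
- card_box: Bystander: green card box 65 x 95 x 22 mm; origin at the centre of its underside.
- die: Bystander: white die, 18 mm, beside the rail; origin at the centre of its underside.
- token: Bystander: blue token, 30 mm across, 6 mm thick, beside the rail; origin at the centre of its underside.
- pawn: Bystander: yellow pawn, 22 mm across, 27 mm tall, beside the rail; origin at the centre of its underside.
Mind the look-alikes: they are no part of the job. Leave any orange look-alike of the plinth alone. What is shaped like the rail but black is not meant.

How it is judged:
On the way, in this order (a step that is already met when the one before it is completed fails the run):
1. The bar's tip is pressed against the stop under the plinth while the bar is still level and the plinth still down (contact force between bar and plinth above 1.5 N and angle between bar's own z axis and vertical below 0.035 rad and angle between plinth's own z axis and vertical below 0.012 rad), for 0.1 s.
2. The bar, home under the plinth, is levered down and the plinth's front rises (angle between plinth's own z axis and vertical above 0.03 rad and angle between bar's own z axis and vertical above 0.12 rad and contact force between bar and plinth above 3 N), for 0.1 s.
At the end, for the whole second after the job is handed in: The bar is let go and stays pressed down under the clip's jaws (tilted more than 0.16 rad, centred in the clip within 6 mm), its tip at least 12 mm in under the slab and carrying the plinth, whose front is held up (tilted 0.03 to 0.13 rad); everything at rest (angle between bar's own z axis and vertical above 0.16 rad and horizontal distance between clip and bar above 0.06 m and y of clip in the frame of bar between -0.006 and 0.006 m and x of tip in the frame of plinth above -0.068 m and angle between plinth's own z axis and vertical between 0.03 and 0.13 rad and contact force between bar and plinth above 3 N and contact force between bar and rail above 3 N and linear speed of each of plinth, bar below 0.01 m/s); the robot touches nothing.
It fails at once if The bar is rammed against the stop (over 18 N while level) or forced up against the plinth (over 40 N) ((contact force between bar and plinth above 18 N and angle between bar's own z axis and vertical below 0.035 rad) or contact force between bar and plinth above 40 N).
It fails at once if The bar is forced against the clip's seat after it has bottomed (over 45 N) (contact force between bar and seat above 45 N).
It fails at once if The plinth is shoved out of place (its heel moves more than 10 mm) (distance of heel from where it was at the start of the episode above 0.01 m).
It fails at once if The robot touches the plinth or tower (contact force between any of the fingers, the arm and plinth above 1 N).
It fails at once if Another thing on the shelf is moved more than 15 mm (distance of any of block_tower, token_bowl, orange_dish, card_box, die, token, pawn from where it was at the start of the episode above 0.015 m).
It also fails if it takes over 58 s, if anything falls off the work surface, if the arm or the gripper's body presses on something with over 40 N, if the wrist force passes 120 N, or if a joint passes its speed limit or range.

## Working session

There is one attempt and no reset: what is moved stays moved. The work goes in short steps, Python scripts to look and compute and a tool call to move; the robot and the scene stay as the last step left them, time stands still between calls to the robot, and variables do not carry over. Pictures are saved under pics/ and viewed, at most 10 in all, crops included, and the job is handed in when it is done.

Besides the shell and the picture viewer there is one more tool, called after "Request:" by a JSON object that holds its "api" and its "payload". move_arm: Moves the arm, as the interface text tells. Scaled input: -1 to 1 covers 25 mm each way for a shift and 30 degrees each way for a turn. Its arguments: {"type":"object","properties":{"targets":{"type":"array"},"claw":{"type":"number"},"newtons":{"type":"number"}},"required":["targets"]}

```bash
mkdir -p pics; ls; cat > h.py <<'E'
import numpy as np, cv2
from station import sensors, cams, order, manip
def cm(n):
    m=cams.camera_model(n); K=np.array([[m['fx'],0,m['cx']],[0,m['fy'],m['cy']],[0,0,1.]])
    return K,np.array(m['distortion'],float),np.array(m['extrinsics'])
def ray(M,uv):
    K,d,E=M; p=cv2.undistortPoints(np.array([[uv]],float),K,d)[0,0]
    R,t=E[:3,:3],E[:3,3]; return -R.T@t, R.T@np.array([p[0],p[1],1])
def onz(M,uv,z):
    o,d=ray(M,uv); return o+d*(z-o[2])/d[2]
def proj(M,P):
    K,d,E=M; return cv2.projectPoints(np.array([P],float),cv2.Rodrigues(E[:3,:3])[0],E[:3,3],K,d)[0][0,0]
def tri(M1,a,M2,b):
    o1,d1=ray(M1,a);o2,d2=ray(M2,b); d1/=np.linalg.norm(d1);d2/=np.linalg.norm(d2)
    s=np.linalg.lstsq(np.c_[d1,-d2],o2-o1,rcond=None)[0]; p,q=o1+s[0]*d1,o2+s[1]*d2
    return (p+q)/2,np.linalg.norm(p-q)
E
python3 - <<'E'
from h import *
print(sensors.sense()); print(manip.grasp_offset)
for n in ['side','top','wrist']:
    im=cams.snapshot(n); cv2.imwrite(f'pics/{n}0.png',im[...,::-1])
    M=cm(n); print(n,M[0][0,0],M[0][:2,2],M[1],-M[2][:3,:3].T@M[2][:3,3])
a=[cv2.imread(f'pics/{n}0.png') for n in ['side','top']]
E
```

```text
pics
{'t': 0.0, 'q': array([-1.31951779e+00,  5.28479236e-01,  1.43392037e+00,  8.34798648e-06,
        1.18135978e+00, -1.78507019e-01]), 'qd': array([ 1.09117234e-04, -8.60450684e-04,  1.57330767e-04,  3.33098225e-04,
        8.49380293e-04,  2.51025345e-05]), 'tau': array([-3.97650228e-04, -4.42349160e+01, -1.78026992e+01, -3.02103708e-04,
        8.35012266e-03,  4.72705437e-06]), 'tcp_pos': array([ 0.26026683, -0.5674449 ,  0.23031982]), 'tool_rot': array([ 9.76999030e-01,  2.13240996e-01, -3.55530889e-05, -1.08278594e-03]), 'force': array([-0.70136078,  0.80410836,  0.08307352]), 'ft_torque': array([-0.01634778, -0.05575048,  0.00999844]), 'gripper_force': 0.0, 'finger_gap': 0.9987099949187463}
0.0187
side 448.1630165780505 [313.13017182 194.1585165 ] [0.03079988 0.         0.         0.         0.        ] [-0.25464187  0.3776288   1.06933332]
top 438.6138215078582 [329.48859985 200.73987819] [-0.08529148  0.          0.          0.          0.        ] [0.20636251 0.01230268 1.54779853]
wrist 276.0595250657273 [319.09710548 202.04820991] [-0.00255713  0.          0.          0.          0.        ] [ 0.3324553  -0.53471818  0.3733195 ]
```

View pics/top0.png

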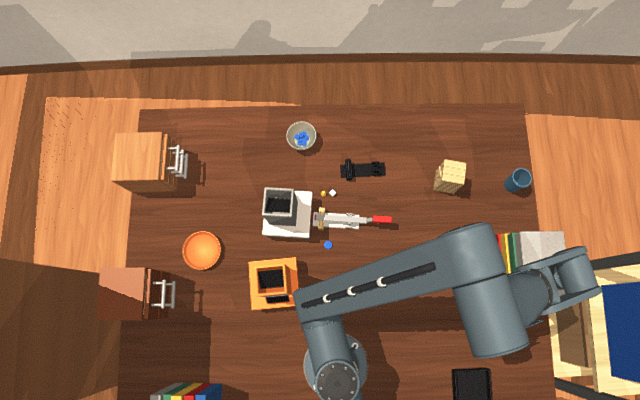

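View pics/side0.png

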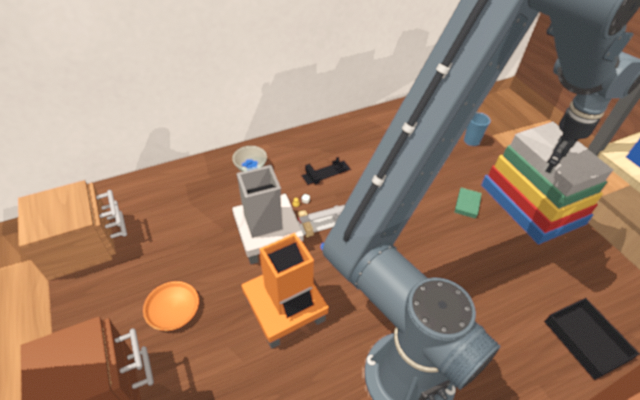

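The top view shows the white plinth at about (288,213), the rail at (315–365,219), the red handle at (382,219), and the die, pawn and token around (333,193), (323,193) and (328,245). The orange and black look-alikes are separate. In the side view the arm hides the handle. The green card box is at (468,202).

```bash
python3 - <<'E'
from h import *
im=cv2.imread('pics/top0.png'); M=cm('top')
hsv=cv2.cvtColor(im,cv2.COLOR_BGR2HSV); h,s,v=cv2.split(hsv)
m=(((h<6)|(h>174))&(s>190)&(v>110)).astype(np.uint8); m[:, :300]=0; m[:,430:]=0
n,l,st,c=cv2.connectedComponentsWithStats(m)
for i in range(1,n):
    if st[i,4]>3:
        print(st[i],c[i],onz(M,c[i],.086))
        if st[i,4]>30:
            r=cv2.minAreaRect(np.argwhere(l==i)[:,::-1].astype(np.float32)); print(r); print([onz(M,p,.086)[:2].round(4) for p in cv2.boxPoints(r)])
for nm,uv,z in [('plinth slab corners',(263,235),.075),('',(312,239),.075),('',(312,192),.075),('card box',None,0),('tower',(450,178),.13)]:
    if uv: print(nm,onz(M,uv,z))
S=cm('side'); print('card',onz(S,(468,202),.02))
big=cv2.resize(im[170:260,240:400],None,fx=5,fy=5,interpolation=cv2.INTER_CUBIC); cv2.imwrite('pics/t1.png',big)
E
```

```text
[373 217  19   6  33] [382.54545455 221.18181818] [ 0.47203718 -0.16728947  0.086     ]
((382.5058288574219, 221.27645874023438), (4.664005279541016, 18.439088821411133), 77.47119140625)
[array([ 0.4732, -0.1349]), array([ 0.486 , -0.1967]), array([ 0.4702, -0.1994]), array([ 0.4575, -0.1378])]
plinth slab corners [0.43286835 0.23896432 0.075     ]
 [0.4167613  0.07256071 0.075     ]
 [0.58068687 0.07145208 0.075     ]
tower [ 0.6081011  -0.39702873  0.13      ]
card [ 0.37279116 -0.45050159  0.02      ]
```

View pics/t1.png

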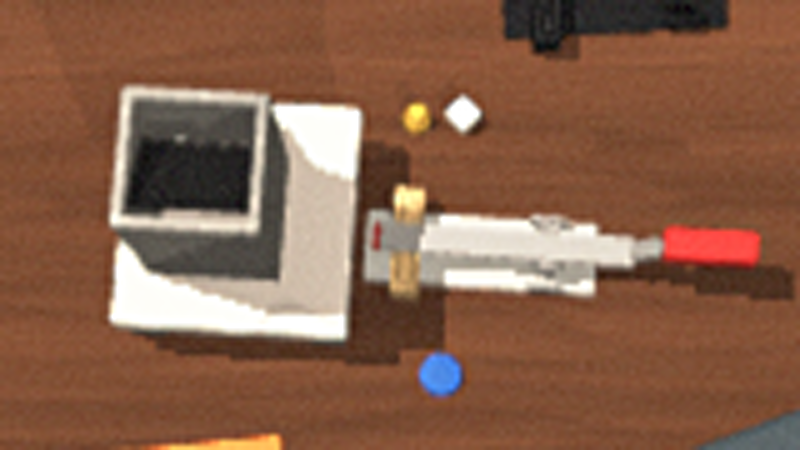

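Request:
{"api": "move_arm", "payload": {"targets": [{"dy": 1,"dz": 1,"rz": 0.218},{"dx": 0.87,"dy": 1,"dz": 0.6,"rz": 0.218},{"dx": 0.87,"dy": 1,"rz": 0.218},{"dx": 0.87,"dy": 1,"rz": 0.218},{"dx": 0.87,"dy": 1,"rz": 0.218},{"dx": 0.87,"dy": 1,"rz": 0.218},{"dx": 0.87,"dy": 1,"rz": 0.218},{"dx": 0.87,"dy": 1,"rz": 0.218},{"dx": 0.87,"dy": 1,"rz": 0.218},{"dx": 0.87,"dy": 1,"rz": 0.218}], "claw": 100}}

```text
schema error: expected keys dx, dy, dz, rx, ry, rz
```

```bash
cat > look.py <<'E'
import sys,pickle
from h import *
k=sys.argv[1]
s=sensors.sense(); M=cm('wrist'); im=cams.snapshot('wrist')
cv2.imwrite(f'pics/w{k}.png',im[...,::-1]); pickle.dump((M,s),open(f'w{k}.pkl','wb'))
print(s['t'],s['tcp_pos'],s['tool_rot'],s['q'],s['force']); print(-M[2][:3,:3].T@M[2][:3,3],M[2][2,:3])
E
python3 look.py 1
```

```text
0.15 [ 0.26033585 -0.56760381  0.23054558] [ 9.76993831e-01  2.13265906e-01 -3.96491699e-05 -8.40788212e-04] [-1.31946088e+00  5.28282101e-01  1.43359143e+00 -1.94762870e-05
  1.18140248e+00 -1.78490418e-01] [-0.07928131 -0.23782983  0.00134367]
[ 0.3324553  -0.53471818  0.3733195 ] [-0.28155789 -0.1269019  -0.9511157 ]
```

View pics/w1.png

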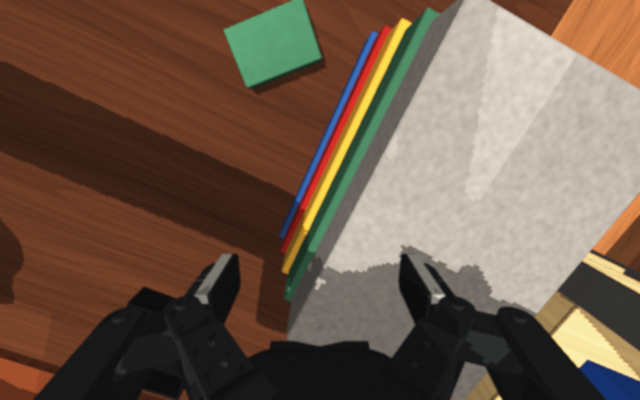

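The move was refused because every key must be present. The picture shows the start pose: the green card box at (275,42) and the stack of boxes just under the fingers.

Request:
{"api": "move_arm", "payload": {"targets": [{"dx": 0,"dy": 1,"dz": 1,"rx": 0,"ry": 0,"rz": 0.218},{"dx": 0.97,"dy": 1,"dz": 0.6,"rx": 0,"ry": 0,"rz": 0.218},{"dx": 0.97,"dy": 1,"dz": 0,"rx": 0,"ry": 0,"rz": 0.218},{"dx": 0.97,"dy": 1,"dz": 0,"rx": 0,"ry": 0,"rz": 0.218},{"dx": 0.97,"dy": 1,"dz": 0,"rx": 0,"ry": 0,"rz": 0.218},{"dx": 0.97,"dy": 1,"dz": 0,"rx": 0,"ry": 0,"rz": 0.218},{"dx": 0.97,"dy": 1,"dz": 0,"rx": 0,"ry": 0,"rz": 0.218},{"dx": 0.97,"dy": 1,"dz": 0,"rx": 0,"ry": 0,"rz": 0.218},{"dx": 0.97,"dy": 1,"dz": 0,"rx": 0,"ry": 0,"rz": 0.218},{"dx": 0.97,"dy": 1,"dz": 0,"rx": 0,"ry": 0,"rz": 0.218}], "claw": 100}}

```text
t: 1.45
tcp_pos: [0.4793, -0.3172, 0.2712]
tool_rot: [0.706, 0.709, -0.0, -0.0]
force: [0.3, 0.2, 0.1]
finger_gap: 1.003
gripper_force: 0.0
```

```bash
python3 look.py 2
```

```text
1.45 [ 0.47930493 -0.31715745  0.27115071] [ 7.05627036e-01  7.08583416e-01 -1.62328461e-05 -1.68411091e-04] [-7.78895175e-01  4.15412975e-01  1.51406078e+00 -3.30804121e-05
  1.21245586e+00 -7.83064524e-01] [0.27837156 0.17919787 0.11144807]
[ 0.47930152 -0.23798077  0.41391165] [-6.10896395e-05 -3.07986968e-01 -9.51390574e-01]
```

View pics/w2.png

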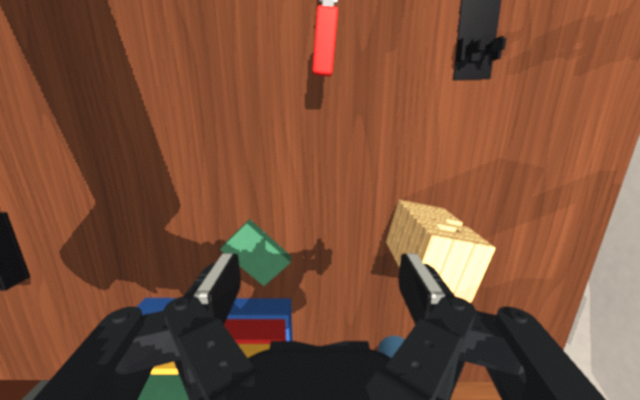

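Red handle at (326,37), block tower at (440,245), card box at (257,252). I'll move on toward the bar.

Request:
{"api": "move_arm", "payload": {"targets": [{"dx": 0,"dy": 0.88,"dz": 0,"rx": 0,"ry": 0,"rz": 0},{"dx": 0,"dy": 0.88,"dz": 0,"rx": 0,"ry": 0,"rz": 0},{"dx": 0,"dy": 0.88,"dz": 0,"rx": 0,"ry": 0,"rz": 0},{"dx": 0,"dy": 0.88,"dz": 0,"rx": 0,"ry": 0,"rz": 0},{"dx": 0,"dy": 0.88,"dz": 0,"rx": 0,"ry": 0,"rz": 0},{"dx": 0,"dy": 0.88,"dz": 0,"rx": 0,"ry": 0,"rz": 0},{"dx": 0,"dy": 0.88,"dz": 0,"rx": 0,"ry": 0,"rz": 0},{"dx": 0,"dy": 0.88,"dz": 0,"rx": 0,"ry": 0,"rz": 0},{"dx": 0,"dy": 0.88,"dz": 0,"rx": 0,"ry": 0,"rz": 0},{"dx": 0,"dy": 0.88,"dz": 0,"rx": 0,"ry": 0,"rz": 0}]}}

```text
t: 2.75
tcp_pos: [0.4787, -0.0967, 0.2713]
tool_rot: [0.707, 0.707, 0.0, 0.0]
force: [0.3, 0.8, -0.3]
finger_gap: 1.001
gripper_force: 0.0
```

```bash
python3 look.py 3
```

```text
2.75 [ 0.47865087 -0.09667082  0.27134735] [7.06932668e-01 7.07280847e-01 4.38648278e-05 7.15287151e-05] [-4.28621256e-01  2.91592074e-01  1.71678361e+00  3.56427217e-05
  1.13305228e+00 -4.29128763e-01] [ 0.31100641  0.79178213 -0.31308761]
[ 0.47886106 -0.01745412  0.41407153] [-8.28254858e-04 -3.08231997e-01 -9.51310859e-01]
```

View pics/w3.png

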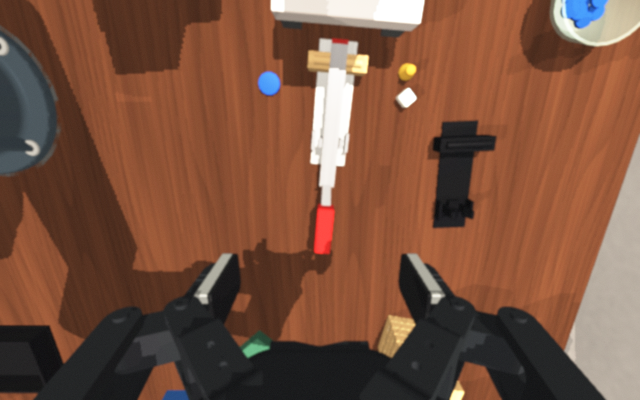

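The view shows the bar, with its handle at (325,230), painted tip at (340,42) just short of the slab edge, fulcrum at (338,62), clip at about (330,160), and the token, pawn and die beside the rail.

```bash
cat > meas.py <<'E'
import pickle
from h import *
def handle(k):
    M,s=pickle.load(open(f'w{k}.pkl','rb')); im=cv2.imread(f'pics/w{k}.png')
    h,sa,v=cv2.split(cv2.cvtColor(im,cv2.COLOR_BGR2HSV))
    m=(((h<5)|(h>172))&(sa>200)&(v>150)).astype(np.uint8)
    n,l,st,c=cv2.connectedComponentsWithStats(m)
    out=[]
    for i in range(1,n):
        if st[i,4]>=8:
            pts=np.argwhere(l==i)[:,::-1].astype(np.float32); out.append((st[i],c[i],cv2.minAreaRect(pts)))
    return M,out,im
if __name__=='__main__':
    H={}
    for k in (2,3):
        M,o,im=handle(k); H[k]=(M,o)
        for s,c,r in o: print(k,s,c.round(1),[np.round(p,1) for p in cv2.boxPoints(r)], 'z.086',[onz(M,p,.086)[:2].round(4) for p in cv2.boxPoints(r)])
    big=cv2.resize(im[0:260,250:430],None,fx=3,fy=3,interpolation=cv2.INTER_CUBIC)[:, :]
    # edges of blade: bright rows
    hsv=cv2.cvtColor(im,cv2.COLOR_BGR2HSV)
    for r in range(36,206,8): 
        print(r,''.join(f'{x:4d}' for x in im[r,306:364:2].mean(1).astype(int)))
E
python3 meas.py
```

```text
2 [316  17   1   8   8] [316.   20.5] [array([316.,  24.], dtype=float32), array([316.,  24.], dtype=float32), array([316.,  17.], dtype=float32), array([316.,  17.], dtype=float32)] z.086 [array([ 0.4753, -0.1507]), array([ 0.4753, -0.1507]), array([ 0.4753, -0.1444]), array([ 0.4753, -0.1444])]
2 [313  50  19  25  62] [318.6  67.9] [array([303.3,  57.9], dtype=float32), array([314.,  50.], dtype=float32), array([331.1,  73.2], dtype=float32), array([320.4,  81.1], dtype=float32)] z.086 [array([ 0.4618, -0.1823]), array([ 0.4732, -0.1747]), array([ 0.4917, -0.1971]), array([ 0.4802, -0.205 ])]
2 [236 340  34   3  99] [253. 341.] [array([236., 340.], dtype=float32), array([269., 340.], dtype=float32), array([269., 342.], dtype=float32), array([236., 342.], dtype=float32)] z.086 [array([ 0.3562, -0.561 ]), array([ 0.4055, -0.5607]), array([ 0.4053, -0.5645]), array([ 0.3559, -0.5648])]
3 [334  39  11   3  21] [339.3  40.2] [array([334.,  39.], dtype=float32), array([344.,  39.], dtype=float32), array([344.,  41.], dtype=float32), array([334.,  41.], dtype=float32)] z.086 [array([0.494
[... 2347 characters left out ...]
168 117 155 237 241 243 243 242 241 243 247 253 253 252 206  98  94  95  93  91  95  96  94  90
172   90  90  90  93  94  79  60 190 241 243 243 242 240 241 232 129  90  93  98  97  95  95  93  93  90  96  97  95  92
180   89  90  91  95  95  76  85 217 240 242 243 241 241 241 203  95  92  93  98  95  96  94  93  92  91  95  96  93  90
188   88  89  91  99  87  67  50  67 179 229 228 227 203 130 102  91  90  93  99  96  96  94  87  92  93  96  96  92  90
196   87  90  95  99  94  76  50  85 204 229 228 227 195 102  93  91  93  94  99  96  95  92  87  87  95  97  97  89  84
204   87  90  97  99  88  61  68 114 202 221 222 222 185  96  96  91  92  95  98  98  97  91  87  84  91  96  90  83  84
```

```bash
python3 - <<'E'
import pickle
from h import *
M,s=pickle.load(open('w3.pkl','rb'));M2,_=pickle.load(open('w2.pkl','rb'))
for r,a,b in [(76,327.5,345.5),(172,319.5,335.5),(180,319,334.5)]:
    A,B=onz(M,(a,r),.042),onz(M,(b,r),.042); print(r,A[:2],B[:2],(A+B)[:2]/2,'w',B[0]-A[0])
print('tip',onz(M,(340,41.5),.042),'slab edge',[onz(M,p,.045).round(4) for p in [(275,24),(420,31)]],'slab top edge', [onz(M,p,.075).round(4) for p in [(272,10),(420,22)]])
print('fulcrum ends',[onz(M,p,.036).round(4) for p in [(308,60),(368,64)]])
print('rail back corners',[onz(M,p,.003).round(4) for p in [(310,162),(346,166)]])
H={}
for k in (2,3):
    im=cv2.imread(f'pics/w{k}.png'); h,sa,v=cv2.split(cv2.cvtColor(im,cv2.COLOR_BGR2HSV))
    m=(((h<7)|(h>172))&(sa>190)&(v>130)).astype(np.uint8); m[:,:300]=0; m[:,350:]=0
    n,l,st,c=cv2.connectedComponentsWithStats(m); i=1+np.argmax(st[1:,4]); print(k,st[i],c[i]); 
    y0,y1=st[i,1],st[i,1]+st[i,3]
    for r in range(y0,y1,6): x=np.flatnonzero(l[r]==i); print(r,x.min(),x.max(),end=' ; ')
    print()
E
```

```text
76 [0.4888413  0.02560089] [0.5110651  0.02561095] [0.4999532  0.02560592] w 0.022223793218556498
172 [ 0.47906971 -0.09478055] [ 0.50096538 -0.09476605] [ 0.49001754 -0.0947733 ] w 0.021895676919957585
180 [ 0.47838909 -0.10599989] [ 0.49979447 -0.10598518] [ 0.48909178 -0.10599253] w 0.02140537324835251
tip [0.50338552 0.06333783 0.042     ] slab edge [array([0.4271, 0.0807, 0.045 ]), array([0.5966, 0.0737, 0.045 ])] slab top edge [array([0.4288, 0.0856, 0.075 ]), array([0.5861, 0.0747, 0.075 ])]
fulcrum ends [array([0.4648, 0.0444, 0.036 ]), array([0.5391, 0.04  , 0.036 ])]
rail back corners [array([ 0.4649, -0.0877,  0.003 ]), array([ 0.5189, -0.0937,  0.003 ])]
2 [312   5  26  71 294] [322.81972789  47.59183673]
5 318 320 ; 11 317 337 ; 17 316 337 ; 23 316 336 ; 29 315 336 ; 35 315 335 ; 41 314 335 ; 47 314 334 ; 53 313 334 ; 59 313 333 ; 65 312 332 ; 71 313 332 ; 
3 [313 204  22  51 411] [323.07785888 230.56934307]
204 318 318 ; 210 317 334 ; 216 316 334 ; 222 316 333 ; 228 315 332 ; 234 315 332 ; 240 314 331 ; 246 314 330 ; 252 314 329 ;
```

```bash
python3 - <<'E'
import pickle
from h import *
M,s=pickle.load(open('w3.pkl','rb'));M2,_=pickle.load(open('w2.pkl','rb'))
for z in (.076,.081,.086,.091):
    f=onz(M2,(328,4.8),z); r=onz(M,(321.5,254.5),z); print(z,f[:2],r[:2],np.linalg.norm((f-r)[:2]))
im=cv2.imread('pics/w3.png'); print(im[230,308:342]); im=cv2.imread('pics/w2.png'); print(im[0:12,328]); print(im[30,308:345:2])
for a in (315,333.5): print(onz(M,(a,230),.086))
for a in (315,336): print(onz(M2,(a,32),.086))
E
```

```text
0.076 [ 0.48770924 -0.13047142] [ 0.48189609 -0.20262978] 0.07239214614603794
0.081 [ 0.48758484 -0.13206221] [ 0.4818512  -0.19989108] 0.06807077491960105
0.086 [ 0.48746043 -0.133653  ] [ 0.48180632 -0.19715237] 0.06375060544643246
0.091 [ 0.48733602 -0.13524379] [ 0.48176143 -0.19441367] 0.059431899797368584
[[ 46  71 124]
 [ 36  56  97]
 [ 31  48  86]
 [ 33  51  86]
 [ 31  48  83]
 [ 32  48  84]
 [ 32  44 111]
 [ 38  45 181]
 [ 45  51 240]
 [ 55  61 254]
 [ 64  69 255]
 [ 68  75 255]
 [ 69  75 255]
 [ 69  75 255]
 [ 70  76 255]
 [ 69  76 255]
 [ 68  76 255]
 [ 69  75 255]
 [ 69  75 255]
 [ 69  76 255]
 [ 68  74 255]
 [ 70  76 255]
 [ 62  69 255]
 [ 59  66 253]
 [ 53  69 230]
 [ 51  77 171]
 [ 54  81 143]
 [ 51  80 140]
 [ 53  83 144]
 [ 54  85 148]
 [ 56  88 150]
 [ 56  86 151]
 [ 57  88 151]
 [ 55  87 152]]
[[222 229 234]
 [223 229 234]
 [224 229 234]
 [223 230 234]
 [220 228 235]
 [195 202 242]
 [135 143 252]
 [ 88  98 255]
 [ 88  98 255]
 [ 90 100 255]
 [ 98 109 255]
 [ 96 106 255]]
[[ 53  80 143]
 [ 57  87 153]
 [ 55  86 152]
 [ 49  73 157]
 [ 57  66 247]
 [ 84  93 255]
 [ 90 100 255]
 [ 90 101 255]
 [ 91 103 255]
 [ 92 102 255]
 [ 94 105 255]
 [ 95 106 255]
 [ 95 107 255]
 [ 76  85 255]
 [ 51  69 211]
 [ 51  83 145]
 [ 52  82 141]
 [ 52  82 144]
 [ 56  85 148]]
[ 0.47329985 -0.16170796  0.086     ]
[ 0.49719437 -0.16168719  0.086     ]
[ 0.47425411 -0.15794456  0.086     ]
[ 0.49613053 -0.15786148  0.086     ]
```

The height checks out at 0.086 m for the handle top, as expected, and the grip is at about (0.4846, -0.1655). The bar's yaw is 4.7° from +y toward +x. I'll descend to it.

Request:
{"api": "move_arm", "payload": {"targets": [{"dx": 0.06,"dy": -0.69,"dz": -0.82,"rx": 0,"ry": 0,"rz": -0.039},{"dx": 0.06,"dy": -0.69,"dz": -0.82,"rx": 0,"ry": 0,"rz": -0.039},{"dx": 0.06,"dy": -0.69,"dz": -0.82,"rx": 0,"ry": 0,"rz": -0.039},{"dx": 0.06,"dy": -0.69,"dz": -0.82,"rx": 0,"ry": 0,"rz": -0.039},{"dx": 0,"dy": 0,"dz": -0.82,"rx": 0,"ry": 0,"rz": 0},{"dx": 0,"dy": 0,"dz": -0.82,"rx": 0,"ry": 0,"rz": 0},{"dx": 0,"dy": 0,"dz": -0.82,"rx": 0,"ry": 0,"rz": 0},{"dx": 0,"dy": 0,"dz": -0.82,"rx": 0,"ry": 0,"rz": 0},{"dx": 0,"dy": 0,"dz": -0.82,"rx": 0,"ry": 0,"rz": 0},{"dx": 0,"dy": 0,"dz": -0.82,"rx": 0,"ry": 0,"rz": 0}], "claw": 100}}

```text
t: 4.05
tcp_pos: [0.4851, -0.1672, 0.0657]
tool_rot: [0.735, 0.678, 0.0, 0.0]
force: [-1.2, -0.9, 0.1]
finger_gap: 0.998
gripper_force: 0.0
```

```bash
python3 look.py 4; python3 - <<'E'
import cv2
im=cv2.imread('pics/w4.png'); cv2.imwrite('pics/w4c.png',im)
E
```

```text
4.05 [ 0.48511299 -0.16723759  0.06569138] [7.35182399e-01 6.77869217e-01 1.72347406e-05 4.05325432e-04] [-5.49912326e-01  6.47244916e-01  1.84439439e+00 -3.10598874e-04
  6.49164015e-01 -4.68589691e-01] [-1.19254411 -0.87474374  0.12467555]
[ 0.4917067  -0.08822074  0.20838713] [-0.02552113 -0.30772215 -0.95113393]
```

View pics/w4.png

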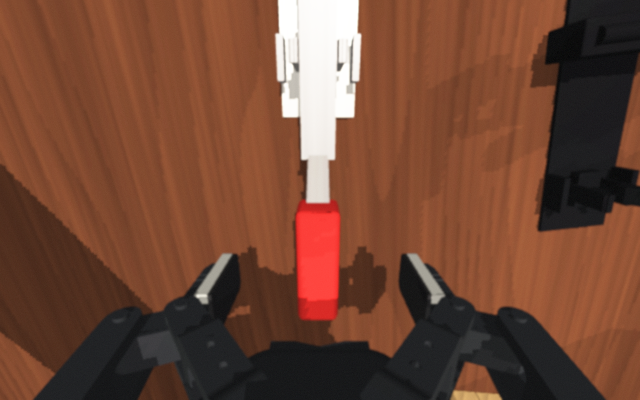

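The handle is centred between the fingers (x≈319, rows 203–320), and its axis is vertical in the image and centred in the clip. I'll lower 6 mm and close.

Request:
{"api": "move_arm", "payload": {"targets": [{"dx": 0,"dy": 0,"dz": -0.25,"rx": 0,"ry": 0,"rz": 0},{"dx": 0,"dy": 0,"dz": 0,"rx": 0,"ry": 0,"rz": 0},{"dx": 0,"dy": 0,"dz": 0,"rx": 0,"ry": 0,"rz": 0},{"dx": 0,"dy": 0,"dz": 0,"rx": 0,"ry": 0,"rz": 0},{"dx": 0,"dy": 0,"dz": 0,"rx": 0,"ry": 0,"rz": 0},{"dx": 0,"dy": 0,"dz": 0,"rx": 0,"ry": 0,"rz": 0},{"dx": 0,"dy": 0,"dz": 0,"rx": 0,"ry": 0,"rz": 0},{"dx": 0,"dy": 0,"dz": 0,"rx": 0,"ry": 0,"rz": 0},{"dx": 0,"dy": 0,"dz": 0,"rx": 0,"ry": 0,"rz": 0},{"dx": 0,"dy": 0,"dz": 0,"rx": 0,"ry": 0,"rz": 0}], "claw": 0, "newtons": 45}}

```text
t: 5.35
tcp_pos: [0.4849, -0.1673, 0.0601]
tool_rot: [0.735, 0.678, 0.0, 0.0]
force: [-0.8, -2.2, 2.1]
finger_gap: 0.247
gripper_force: 49.7
```

```bash
cat > st.py <<'E'
from h import *
s=sensors.sense()
for k in ('t','tcp_pos','tool_rot','force','ft_torque','finger_gap','gripper_force'): print(k,np.round(s[k],4))
E
python3 st.py
```

```text
t 5.35
tcp_pos [ 0.4849 -0.1673  0.0601]
tool_rot [7.353e-01 6.778e-01 0.000e+00 2.000e-04]
force [-0.787  -2.2087  2.1139]
ft_torque [-0.0405  0.06    0.0053]
finger_gap 0.2472
gripper_force 49.6577
```

Request:
{"api": "move_arm", "payload": {"targets": [{"dx": 0.008,"dy": 0.1,"dz": 0,"rx": 0,"ry": 0,"rz": 0},{"dx": 0.008,"dy": 0.1,"dz": 0,"rx": 0,"ry": 0,"rz": 0},{"dx": 0.008,"dy": 0.1,"dz": 0,"rx": 0,"ry": 0,"rz": 0},{"dx": 0.008,"dy": 0.1,"dz": 0,"rx": 0,"ry": 0,"rz": 0},{"dx": 0.008,"dy": 0.1,"dz": 0,"rx": 0,"ry": 0,"rz": 0},{"dx": 0.008,"dy": 0.1,"dz": 0,"rx": 0,"ry": 0,"rz": 0},{"dx": 0.008,"dy": 0.1,"dz": 0,"rx": 0,"ry": 0,"rz": 0},{"dx": 0.008,"dy": 0.1,"dz": 0,"rx": 0,"ry": 0,"rz": 0},{"dx": 0.008,"dy": 0.1,"dz": 0,"rx": 0,"ry": 0,"rz": 0},{"dx": 0.008,"dy": 0.1,"dz": 0,"rx": 0,"ry": 0,"rz": 0}]}}

```text
t: 6.6
tcp_pos: [0.4868, -0.1421, 0.0601]
tool_rot: [0.735, 0.678, 0.0, 0.0]
force: [0.1, -5.5, 2.8]
finger_gap: 0.247
gripper_force: 49.7
```

```bash
python3 st.py; python3 look.py 5
```

```text
t 6.6
tcp_pos [ 0.4868 -0.1421  0.0601]
tool_rot [7.353e-01 6.778e-01 1.000e-04 2.000e-04]
force [ 0.0709 -5.5395  2.791 ]
ft_torque [-0.5343  0.0355  0.0032]
finger_gap 0.2472
gripper_force 49.7189
6.6 [ 0.48684668 -0.1420762   0.06012594] [7.35282743e-01 6.77760471e-01 5.45615205e-05 1.68562646e-04] [-5.04596897e-01  6.53554391e-01  1.86150277e+00 -5.10488609e-06
  6.26181158e-01 -4.23221535e-01] [ 0.07090187 -5.5394958   2.79104295]
[ 0.49349238 -0.06310359  0.20285969] [-0.02583915 -0.30736424 -0.95124106]
```

View pics/w5.png

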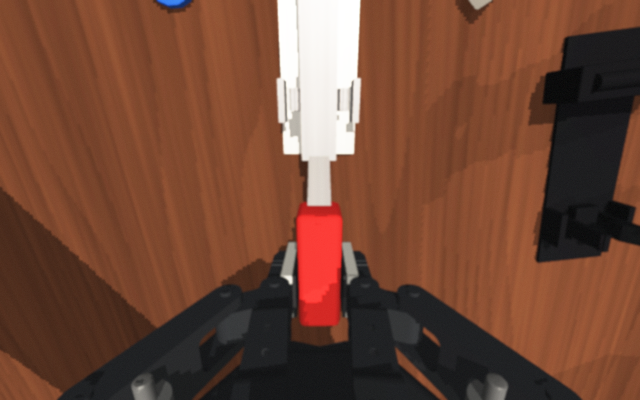

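Grip is firm and the bar is still centred in the clip. I'll creep on and watch the push force.

Request:
{"api": "move_arm", "payload": {"targets": [{"dx": 0.002,"dy": 0.02,"dz": 0,"rx": 0,"ry": 0,"rz": 0},{"dx": 0.002,"dy": 0.02,"dz": 0,"rx": 0,"ry": 0,"rz": 0},{"dx": 0.002,"dy": 0.02,"dz": 0,"rx": 0,"ry": 0,"rz": 0},{"dx": 0.002,"dy": 0.02,"dz": 0,"rx": 0,"ry": 0,"rz": 0},{"dx": 0,"dy": 0,"dz": 0,"rx": 0,"ry": 0,"rz": 0},{"dx": 0,"dy": 0,"dz": 0,"rx": 0,"ry": 0,"rz": 0},{"dx": 0,"dy": 0,"dz": 0,"rx": 0,"ry": 0,"rz": 0},{"dx": 0,"dy": 0,"dz": 0,"rx": 0,"ry": 0,"rz": 0},{"dx": 0,"dy": 0,"dz": 0,"rx": 0,"ry": 0,"rz": 0},{"dx": 0,"dy": 0,"dz": 0,"rx": 0,"ry": 0,"rz": 0}]}}

```text
t: 7.9
tcp_pos: [0.4869, -0.1401, 0.0601]
tool_rot: [0.735, 0.678, 0.0, -0.0]
force: [-0.7, -4.1, 2.9]
finger_gap: 0.249
gripper_force: 49.7
```

```bash
python3 st.py
```

```text
t 7.9
tcp_pos [ 0.4869 -0.1401  0.0601]
tool_rot [ 0.7353  0.6778  0.     -0.    ]
force [-0.7112 -4.0847  2.8628]
ft_torque [-0.4023  0.0547 -0.0258]
finger_gap 0.2486
gripper_force 49.7321
```

That is friction only, about 4–5 N. Continuing in small steps.

Request:
{"api": "move_arm", "payload": {"targets": [{"dx": 0.0016,"dy": 0.02,"dz": 0,"rx": 0,"ry": 0,"rz": 0},{"dx": 0.0016,"dy": 0.02,"dz": 0,"rx": 0,"ry": 0,"rz": 0},{"dx": 0.0016,"dy": 0.02,"dz": 0,"rx": 0,"ry": 0,"rz": 0},{"dx": 0.0016,"dy": 0.02,"dz": 0,"rx": 0,"ry": 0,"rz": 0},{"dx": 0.0016,"dy": 0.02,"dz": 0,"rx": 0,"ry": 0,"rz": 0},{"dx": 0.0016,"dy": 0.02,"dz": 0,"rx": 0,"ry": 0,"rz": 0},{"dx": 0.0016,"dy": 0.02,"dz": 0,"rx": 0,"ry": 0,"rz": 0},{"dx": 0.0016,"dy": 0.02,"dz": 0,"rx": 0,"ry": 0,"rz": 0},{"dx": 0.0016,"dy": 0.02,"dz": 0,"rx": 0,"ry": 0,"rz": 0},{"dx": 0.0016,"dy": 0.02,"dz": 0,"rx": 0,"ry": 0,"rz": 0}]}}

```text
t: 9.15
tcp_pos: [0.4873, -0.1353, 0.0601]
tool_rot: [0.735, 0.678, -0.0, 0.0]
force: [-0.3, -4.9, 2.8]
finger_gap: 0.245
gripper_force: 49.8
```

Request:
{"api": "move_arm", "payload": {"targets": [{"dx": 0.0016,"dy": 0.02,"dz": 0,"rx": 0,"ry": 0,"rz": 0},{"dx": 0.0016,"dy": 0.02,"dz": 0,"rx": 0,"ry": 0,"rz": 0},{"dx": 0.0016,"dy": 0.02,"dz": 0,"rx": 0,"ry": 0,"rz": 0},{"dx": 0.0016,"dy": 0.02,"dz": 0,"rx": 0,"ry": 0,"rz": 0},{"dx": 0.0016,"dy": 0.02,"dz": 0,"rx": 0,"ry": 0,"rz": 0},{"dx": 0.0016,"dy": 0.02,"dz": 0,"rx": 0,"ry": 0,"rz": 0},{"dx": 0.0016,"dy": 0.02,"dz": 0,"rx": 0,"ry": 0,"rz": 0},{"dx": 0.0016,"dy": 0.02,"dz": 0,"rx": 0,"ry": 0,"rz": 0},{"dx": 0.0016,"dy": 0.02,"dz": 0,"rx": 0,"ry": 0,"rz": 0},{"dx": 0.0016,"dy": 0.02,"dz": 0,"rx": 0,"ry": 0,"rz": 0}]}}

```text
t: 10.4
tcp_pos: [0.4877, -0.1303, 0.0601]
tool_rot: [0.735, 0.678, -0.0, 0.0]
force: [-0.7, -5.0, 3.9]
finger_gap: 0.248
gripper_force: 49.8
```

Request:
{"api": "move_arm", "payload": {"targets": [{"dx": 0.0016,"dy": 0.02,"dz": 0,"rx": 0,"ry": 0,"rz": 0},{"dx": 0.0016,"dy": 0.02,"dz": 0,"rx": 0,"ry": 0,"rz": 0},{"dx": 0.0016,"dy": 0.02,"dz": 0,"rx": 0,"ry": 0,"rz": 0},{"dx": 0.0016,"dy": 0.02,"dz": 0,"rx": 0,"ry": 0,"rz": 0},{"dx": 0.0016,"dy": 0.02,"dz": 0,"rx": 0,"ry": 0,"rz": 0},{"dx": 0.0016,"dy": 0.02,"dz": 0,"rx": 0,"ry": 0,"rz": 0},{"dx": 0.0016,"dy": 0.02,"dz": 0,"rx": 0,"ry": 0,"rz": 0},{"dx": 0.0016,"dy": 0.02,"dz": 0,"rx": 0,"ry": 0,"rz": 0},{"dx": 0.0016,"dy": 0.02,"dz": 0,"rx": 0,"ry": 0,"rz": 0},{"dx": 0.0016,"dy": 0.02,"dz": 0,"rx": 0,"ry": 0,"rz": 0}]}}

```text
t: 11.65
tcp_pos: [0.4886, -0.1274, 0.0604]
tool_rot: [0.735, 0.679, -0.001, 0.002]
force: [-2.7, -14.1, 4.6]
finger_gap: 0.246
gripper_force: 49.9
```

The tip has met the stop, with about 9 N above friction. I'll ease off by 1 mm and hold.

Request:
{"api": "move_arm", "payload": {"targets": [{"dx": 0,"dy": 0,"dz": 0,"rx": 0,"ry": 0,"rz": 0},{"dx": 0,"dy": -0.01,"dz": 0,"rx": 0,"ry": 0,"rz": 0},{"dx": 0,"dy": -0.01,"dz": 0,"rx": 0,"ry": 0,"rz": 0},{"dx": 0,"dy": -0.01,"dz": 0,"rx": 0,"ry": 0,"rz": 0},{"dx": 0,"dy": -0.01,"dz": 0,"rx": 0,"ry": 0,"rz": 0},{"dx": 0,"dy": 0,"dz": 0,"rx": 0,"ry": 0,"rz": 0},{"dx": 0,"dy": 0,"dz": 0,"rx": 0,"ry": 0,"rz": 0},{"dx": 0,"dy": 0,"dz": 0,"rx": 0,"ry": 0,"rz": 0},{"dx": 0,"dy": 0,"dz": 0,"rx": 0,"ry": 0,"rz": 0},{"dx": 0,"dy": 0,"dz": 0,"rx": 0,"ry": 0,"rz": 0}]}}

```text
t: 12.9
tcp_pos: [0.4884, -0.1274, 0.0603]
tool_rot: [0.735, 0.678, -0.0, 0.001]
force: [-0.9, -8.9, 4.2]
finger_gap: 0.248
gripper_force: 49.8
```

```bash
python3 st.py
```

```text
t 12.9
tcp_pos [ 0.4884 -0.1274  0.0603]
tool_rot [ 7.348e-01  6.783e-01 -5.000e-04  1.000e-03]
force [-0.9038 -8.8609  4.1538]
ft_torque [-1.0969  0.229   0.005 ]
finger_gap 0.2483
gripper_force 49.8416
```

Contact is held gently. Now I'll lever about the fulcrum, with the arc and the tilt together, to 0.15 rad first.

Request:
{"api": "move_arm", "payload": {"targets": [{"dx": 0,"dy": -0.007,"dz": -0.102,"rx": 0.0286,"ry": -0.0023,"rz": 0},{"dx": 0,"dy": -0.007,"dz": -0.102,"rx": 0.0286,"ry": -0.0023,"rz": 0},{"dx": 0,"dy": -0.007,"dz": -0.102,"rx": 0.0286,"ry": -0.0023,"rz": 0},{"dx": 0,"dy": -0.007,"dz": -0.102,"rx": 0.0286,"ry": -0.0023,"rz": 0},{"dx": 0,"dy": -0.007,"dz": -0.102,"rx": 0.0286,"ry": -0.0023,"rz": 0},{"dx": 0,"dy": -0.007,"dz": -0.102,"rx": 0.0286,"ry": -0.0023,"rz": 0},{"dx": 0,"dy": -0.007,"dz": -0.102,"rx": 0.0286,"ry": -0.0023,"rz": 0},{"dx": 0,"dy": -0.007,"dz": -0.102,"rx": 0.0286,"ry": -0.0023,"rz": 0},{"dx": 0,"dy": -0.007,"dz": -0.102,"rx": 0.0286,"ry": -0.0023,"rz": 0},{"dx": 0,"dy": -0.007,"dz": -0.102,"rx": 0.0286,"ry": -0.0023,"rz": 0}]}}

```text
t: 14.15
tcp_pos: [0.4886, -0.1289, 0.0351]
tool_rot: [0.733, 0.677, 0.055, -0.05]
force: [-1.8, -6.1, 8.5]
finger_gap: 0.243
gripper_force: 50.5
```

```bash
cat >> st.py <<'E'
from scipy.spatial.transform import Rotation as R
z=R.from_quat(s['tool_rot']).as_matrix()[:,2]; print('tilt',np.arctan2(-(z@[.082,.9966,0]),-z[2]),'sideways',z@[.9966,-.082,0])
E
python3 st.py
```

```text
t 14.15
tcp_pos [ 0.4886 -0.1289  0.0351]
tool_rot [ 0.7327  0.6765  0.0551 -0.0497]
force [-1.8337 -6.0754  8.4663]
ft_torque [-0.8985  0.2528  0.1868]
finger_gap 0.2425
gripper_force 50.5487
tilt -0.14862527707579706 sideways 0.0013242116323176568
```

Request:
{"api": "move_arm", "payload": {"targets": [{"dx": 0,"dy": 0,"dz": -0.034,"rx": 0.0095,"ry": -0.0008,"rz": 0},{"dx": 0,"dy": 0,"dz": -0.034,"rx": 0.0095,"ry": -0.0008,"rz": 0},{"dx": 0,"dy": 0,"dz": -0.034,"rx": 0.0095,"ry": -0.0008,"rz": 0},{"dx": 0,"dy": 0,"dz": -0.034,"rx": 0.0095,"ry": -0.0008,"rz": 0},{"dx": 0,"dy": 0,"dz": -0.034,"rx": 0.0095,"ry": -0.0008,"rz": 0},{"dx": 0,"dy": 0,"dz": -0.034,"rx": 0.0095,"ry": -0.0008,"rz": 0},{"dx": 0,"dy": 0,"dz": -0.034,"rx": 0.0095,"ry": -0.0008,"rz": 0},{"dx": 0,"dy": 0,"dz": -0.034,"rx": 0.0095,"ry": -0.0008,"rz": 0},{"dx": 0,"dy": 0,"dz": -0.034,"rx": 0.0095,"ry": -0.0008,"rz": 0},{"dx": 0,"dy": 0,"dz": -0.034,"rx": 0.0095,"ry": -0.0008,"rz": 0}]}}

```text
t: 15.4
tcp_pos: [0.4885, -0.1287, 0.0263]
tool_rot: [0.731, 0.675, 0.073, -0.067]
force: [-2.0, -6.8, 5.6]
finger_gap: 0.249
gripper_force: 50.3
```

```bash
python3 st.py
```

```text
t 15.4
tcp_pos [ 0.4885 -0.1287  0.0263]
tool_rot [ 0.7312  0.6749  0.0734 -0.0666]
force [-1.9755 -6.7873  5.5793]
ft_torque [-0.8572  0.2056  0.1648]
finger_gap 0.249
gripper_force 50.255
tilt -0.19852980619701568 sideways 0.0011415083770389867
```

Request:
{"api": "move_arm", "payload": {"targets": [{"dx": 0,"dy": 0,"dz": -0.017,"rx": 0.0048,"ry": -0.0004,"rz": 0},{"dx": 0,"dy": 0,"dz": -0.017,"rx": 0.0048,"ry": -0.0004,"rz": 0},{"dx": 0,"dy": 0,"dz": -0.017,"rx": 0.0048,"ry": -0.0004,"rz": 0},{"dx": 0,"dy": 0,"dz": -0.017,"rx": 0.0048,"ry": -0.0004,"rz": 0},{"dx": 0,"dy": 0,"dz": -0.017,"rx": 0.0048,"ry": -0.0004,"rz": 0},{"dx": 0,"dy": 0,"dz": -0.017,"rx": 0.0048,"ry": -0.0004,"rz": 0},{"dx": 0,"dy": 0,"dz": -0.017,"rx": 0.0048,"ry": -0.0004,"rz": 0},{"dx": 0,"dy": 0,"dz": -0.017,"rx": 0.0048,"ry": -0.0004,"rz": 0},{"dx": 0,"dy": 0,"dz": -0.017,"rx": 0.0048,"ry": -0.0004,"rz": 0},{"dx": 0,"dy": 0,"dz": -0.017,"rx": 0.0048,"ry": -0.0004,"rz": 0}]}}

```text
t: 16.65
tcp_pos: [0.4886, -0.1285, 0.023]
tool_rot: [0.73, 0.674, 0.083, -0.075]
force: [-2.3, -5.3, 15.4]
finger_gap: 0.25
gripper_force: 51.6
```

```bash
python3 st.py
```

```text
t 16.65
tcp_pos [ 0.4886 -0.1285  0.023 ]
tool_rot [ 0.7301  0.6741  0.0828 -0.0752]
force [-2.2692 -5.3357 15.4124]
ft_torque [-0.6363  0.4274  0.2577]
finger_gap 0.2501
gripper_force 51.5685
tilt -0.22416962645003993 sideways 0.001356781559002314
```

The force fell from 8.5 N to 5.6 N, then rose steeply to 15.4 N, which suggests it snapped in and met the seat. I'll check by camera.

```bash
python3 look.py 6; python3 - <<'E'
import cv2
im=cv2.imread('pics/w6.png'); cv2.imwrite('pics/w6c.png',cv2.resize(im[0:200,220:420],None,fx=3,fy=3,interpolation=cv2.INTER_CUBIC))
E
```

```text
16.65 [ 0.4885539  -0.12845844  0.02302669] [ 0.73012459  0.67409671  0.08282196 -0.07518133] [-0.59738293  0.7472636   1.8411234   0.31071504  0.68784574 -0.77167232] [-2.26924369 -5.3357472  15.41244476]
[ 0.49215026 -0.0830641   0.1797584 ] [-0.00640561 -0.08886058 -0.99602348]
```

View pics/w6c.png

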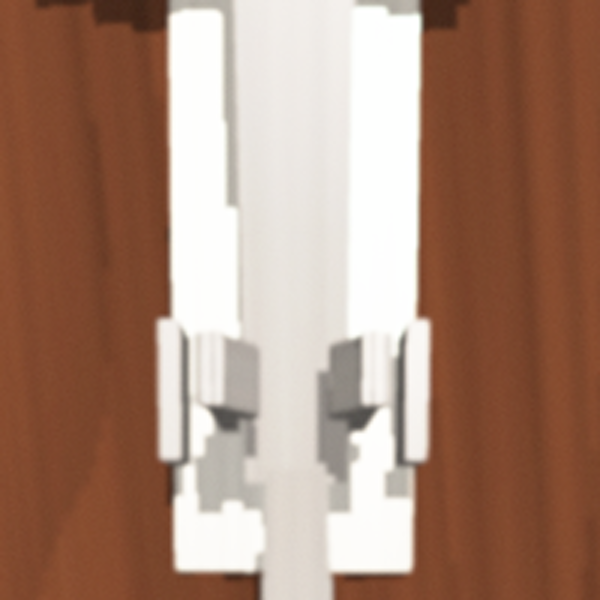

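Both lips lie over the blade's edges, at crop x≈258 and x≈330 with the blade spanning 238–350. The bar is latched and centred. I'll ease off, then open.

Request:
{"api": "move_arm", "payload": {"targets": [{"dx": 0,"dy": -0.005,"dz": 0.016,"rx": -0.004,"ry": 0.0003,"rz": 0},{"dx": 0,"dy": -0.005,"dz": 0.016,"rx": -0.004,"ry": 0.0003,"rz": 0},{"dx": 0,"dy": -0.005,"dz": 0.016,"rx": -0.004,"ry": 0.0003,"rz": 0},{"dx": 0,"dy": -0.005,"dz": 0.016,"rx": -0.004,"ry": 0.0003,"rz": 0},{"dx": 0,"dy": -0.005,"dz": 0.016,"rx": -0.004,"ry": 0.0003,"rz": 0},{"dx": 0,"dy": 0,"dz": 0.016,"rx": -0.004,"ry": 0.0003,"rz": 0},{"dx": 0,"dy": 0,"dz": 0,"rx": 0,"ry": 0,"rz": 0},{"dx": 0,"dy": 0,"dz": 0,"rx": 0,"ry": 0,"rz": 0},{"dx": 0,"dy": 0,"dz": 0,"rx": 0,"ry": 0,"rz": 0},{"dx": 0,"dy": 0,"dz": 0,"rx": 0,"ry": 0,"rz": 0}]}}

```text
t: 17.95
tcp_pos: [0.4882, -0.1287, 0.0241]
tool_rot: [0.731, 0.674, 0.078, -0.072]
force: [-0.5, -4.9, 2.8]
finger_gap: 0.25
gripper_force: 49.9
```

```bash
python3 st.py
```

```text
t 17.95
tcp_pos [ 0.4882 -0.1287  0.0241]
tool_rot [ 0.7311  0.674   0.0781 -0.0718]
force [-0.5448 -4.9098  2.8199]
ft_torque [-0.7732  0.0414  0.1288]
finger_gap 0.2497
gripper_force 49.8996
tilt -0.21253925321998232 sideways 0.00016946636632376953
```

Request:
{"api": "move_arm", "payload": {"targets": [{"dx": 0,"dy": 0,"dz": 0,"rx": 0,"ry": 0,"rz": 0},{"dx": 0,"dy": 0,"dz": 0,"rx": 0,"ry": 0,"rz": 0},{"dx": 0,"dy": 0,"dz": 0,"rx": 0,"ry": 0,"rz": 0},{"dx": 0,"dy": 0,"dz": 0,"rx": 0,"ry": 0,"rz": 0},{"dx": 0,"dy": 0,"dz": 0,"rx": 0,"ry": 0,"rz": 0},{"dx": 0,"dy": 0,"dz": 0,"rx": 0,"ry": 0,"rz": 0},{"dx": 0,"dy": 0,"dz": 0,"rx": 0,"ry": 0,"rz": 0},{"dx": 0,"dy": 0,"dz": 0,"rx": 0,"ry": 0,"rz": 0},{"dx": 0,"dy": 0,"dz": 0,"rx": 0,"ry": 0,"rz": 0},{"dx": 0,"dy": 0,"dz": 0,"rx": 0,"ry": 0,"rz": 0}], "claw": 100}}

```text
t: 19.2
tcp_pos: [0.4881, -0.1285, 0.0242]
tool_rot: [0.731, 0.674, 0.078, -0.072]
force: [-0.1, -0.9, 0.2]
finger_gap: 1.0
gripper_force: 0.0
```

Request:
{"api": "move_arm", "payload": {"targets": [{"dx": 0,"dy": -0.04,"dz": 0.2,"rx": 0,"ry": 0,"rz": 0},{"dx": 0,"dy": -0.08,"dz": 0.4,"rx": 0,"ry": 0,"rz": 0},{"dx": 0,"dy": -0.1,"dz": 0.5,"rx": 0,"ry": 0,"rz": 0},{"dx": 0,"dy": -0.12,"dz": 0.6,"rx": 0,"ry": 0,"rz": 0},{"dx": 0,"dy": -0.12,"dz": 0.6,"rx": 0,"ry": 0,"rz": 0},{"dx": 0,"dy": -0.12,"dz": 0.6,"rx": 0,"ry": 0,"rz": 0},{"dx": 0,"dy": -0.12,"dz": 0.6,"rx": 0,"ry": 0,"rz": 0},{"dx": 0,"dy": -0.12,"dz": 0.6,"rx": 0,"ry": 0,"rz": 0},{"dx": 0,"dy": -0.12,"dz": 0.6,"rx": 0,"ry": 0,"rz": 0},{"dx": 0,"dy": -0.12,"dz": 0.6,"rx": 0,"ry": 0,"rz": 0}]}}

```text
t: 20.45
tcp_pos: [0.4881, -0.1552, 0.1577]
tool_rot: [0.731, 0.674, 0.078, -0.072]
force: [0.2, -0.2, 0.0]
finger_gap: 1.001
gripper_force: 0.0
```

```bash
python3 st.py; python3 look.py 7
```

```text
t 20.45
tcp_pos [ 0.4881 -0.1552  0.1577]
tool_rot [ 0.7311  0.674   0.0781 -0.0719]
force [ 0.2003 -0.1773  0.0381]
ft_torque [-0.0859  0.0172  0.0271]
finger_gap 1.0006
gripper_force 0.0
tilt -0.21276649850580118 sideways -0.00011212452599863252
20.45 [ 0.48805919 -0.15518549  0.15769358] [ 0.7310859   0.67397176  0.07809486 -0.07194904] [-0.6344814   0.51522618  1.74921046  0.21511033  1.00077722 -0.68083989] [ 0.20026036 -0.17727842  0.03810291]
[ 0.49213619 -0.1080262   0.31390551] [-0.00922485 -0.10002625 -0.99494203]
```

View pics/w7.png

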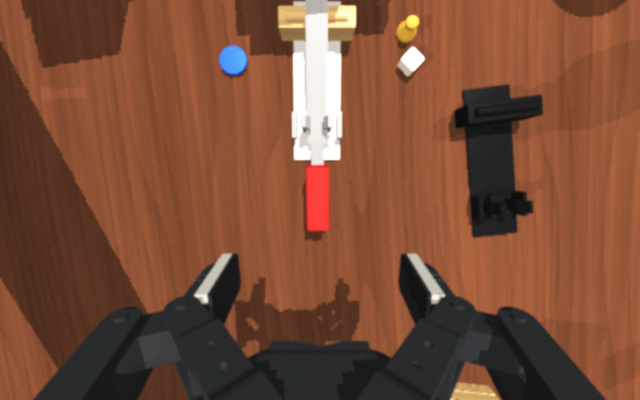

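The gripper is clear. The bar stays latched in the clip with its handle down (317,198), about 23 px wide, so about 0.05 m high. The token, die and pawn look undisturbed.

```bash
python3 -c "
from h import *
print(order.sign_off())"
```

```text
the job is handed in; nothing more can be done
None
```

I handed the job in at about 20 s of the 58 s limit. The bar met the stop at about 9 N over friction and was levered down until both clip lips closed over it, then I released it and backed the gripper clear. The last picture shows the bar latched and centred with its handle down, but I did not measure the plinth's tilt or its heel position, and the sign-off returned no verdict.

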